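# Clamp the sharpening stone with the ratchet clamp

## Task

Lay the sharpening stone flat on the clamp's bed between the orange jaw and the white pad, centred and lengthwise, and let go of it; then pump the clamp's trigger until the jaw has closed on the stone and pressed the sprung pad about halfway in, never anywhere near fully home, which would crack the stone. Finish while still holding the trigger squeezed so that the stone stays gripped at that pressure. Move the jaw and pad only by the trigger, not by hand, and leave the other things on the counter where they are.

Things in the scene. Friction and masses are not known exactly. Their poses are not given: they have to be found in the camera images.
- clamp: Stone clamp fixed to the table: grey base 360 x 90 x 12 mm; at its -x end a blue gear case (74 x 46, top at 70 mm) with black upright handle, at its +x end a blue spring housing. Origin under the base's centre; x: the way the orange jaw advances. Jaw and white pad (tops 39 mm above the table) face each other over the black bed, where the stone goes lengthwise along x, centred across.
- bed (a point): Point on the bed's top surface, 12 mm above the table, on the centre line, 71 mm from the unpressed white pad's face (clamp x = 26 mm).
- handle (a point): Centre line of the fixed black upright handle, 134 mm above the table (the height of the trigger's roll). The handle is 18 mm thick along clamp x, 30 mm across, and its top is 151 mm above the table; its back face lies 9 mm towards clamp -x from this point.
- trigger: Trigger: a steel bar that rises from the gear case beside the handle, on its +x (jaw) side, carrying a black horizontal grip roll, 16 mm in diameter and 44 mm long across, near its top. Origin on its pivot, 62 mm above the table.
- trigger_roll (a point): Centre of the trigger's black roll, 73 mm above the pivot. At rest the roll's front is 58 mm from the handle's back face, fully squeezed 36 mm, so handle and roll are straddled from above with the fingers closing along clamp x. The handle does not move: the roll alone travels 22 mm towards it.
- lever (a joint): Trigger angle in rad: 0 let go, 0.302 fully squeezed to the handle. A spring returns it. Squeezing takes about 4 to 8 N at the roll while the jaw runs free, about 15 N with the pad pressed halfway and 22 N with it pressed home, so a firm full squeeze crushes the stone: stop partway by finger opening.
- ram (a joint): Advance of the jaw in m; starts at 0 to 0.012. A full squeeze drives it on 5 to 9 mm by a ratchet of 3 mm teeth (0.5 mm per mm of roll travel, the first 0 to 3 mm of it lost). Trigger let go, a free jaw stays (6 N friction), but there is no lock: pressure on a clamped stone is lost as the trigger is let go. At 0.032 jaw, stone and unpressed pad all touch.
- jaw: The moving orange jaw, 10 mm thick, 42 mm across, 24 mm high, its middle 27 mm above the table. Not to be pushed by hand. Origin at the clamp's origin plus the advance along clamp x.
- jaw_face (a point): Centre of the jaw's face that meets the stone, 27 mm above the table.
- pad: The white sprung pad facing the jaw, 10 mm thick, 42 mm across, 24 mm high. Not to be pushed by hand. Its stem runs into the blue housing; the half of the visible stem next to the housing is yellow, the half next to the pad red, so the yellow has just vanished when the pad is pressed in halfway.
- pad_face (a point): Centre of the pad's face that meets the stone, 27 mm above the table. At the start the faces of jaw and pad are 130 to 142 mm apart.
- plunger (a joint): How far the pad is pressed into its housing, in m: 0 free, 0.004 halfway, 0.008 home. Spring of 4 N per mm.
- stone: Sharpening stone lying flat on the table: 110 mm long (its x), 44 mm wide (its y), 28 mm thick, dark grey below and tan on top, about 0.3 kg. Origin under its centre.
- mug: A blue open cup, 76 mm across, 85 mm high; a bystander. Origin under its centre.
- shaker: A metal shaker jar, 56 mm across, 85 mm high; a bystander. Origin under its centre.
- oil: An amber bottle with a black cap, 64 mm across, 190 mm high; a bystander. Origin under its centre.
- spice: A terracotta-coloured jar with a red cap, 60 mm across, 100 mm high; a bystander. Origin under its centre.
- bowl: A steel bowl, 130 mm across, 50 mm high; a bystander. Origin under its centre.
- can: A steel can with a green label, 74 mm across, 110 mm high; a bystander. Origin under its centre.
Not all that is in view belongs to the job. Of the things like the stone, leave any that is turquoise; of the rest the smaller one is meant.

How it is judged:
On the way:
1. the stone lies flat on the bed between jaw and pad, lengthwise and centred, let go (z of stone in the frame of clamp between 0.008 and 0.016 m and y of stone in the frame of clamp between -0.009 and 0.009 m and x of stone in the frame of pad_face between -0.09 and -0.05 m and angle between the x axis of stone and the x axis of clamp, either way round below 0.12 rad and angle between stone's own z axis and vertical below 0.06 rad and contact force between each of the fingers, the arm and stone below 0.3 N and value of joint plunger below 0.0015 m), for 0.2 s.
At the end, for the whole second after the job is handed in: The stone lies flat on the bed (within 4 mm in height, 9 mm across, 0.12 rad lengthwise), touched by neither fingers nor arm, gripped between jaw and pad with more than 6 N at each, the pad pressed in 2.2 to 5.8 mm of its 8 mm, at rest, while the fingers still squeeze the trigger with more than 2 N (z of stone in the frame of clamp between 0.008 and 0.016 m and y of stone in the frame of clamp between -0.009 and 0.009 m and x of stone in the frame of pad_face between -0.09 and -0.05 m and angle between the x axis of stone and the x axis of clamp, either way round below 0.12 rad and angle between stone's own z axis and vertical below 0.06 rad and contact force between each of the fingers, the arm and stone below 0.3 N and value of joint plunger between 0.0022 and 0.0058 m and contact force between jaw and stone above 6 N and contact force between stone and pad above 6 N and contact force between the fingers and trigger above 2 N and linear speed of stone below 0.02 m/s and velocity of joint ram below 0.01 m/s); the arm keeps its last pose, push and grip.
It fails at once if the stone is crushed: the pad is pressed in more than 6.8 mm of its 8 mm (value of joint plunger above 0.0068 m).
It fails at once if jaw or pad is pushed by hand (more than 4 N) (contact force between any of the fingers, the arm and jaw above 4 N or contact force between any of the fingers, the arm and pad above 4 N).
It fails at once if another thing on the counter is moved by more than 30 mm (distance of any of mug, shaker, oil, spice, bowl, can from where it was at the start of the episode above 0.03 m).
It also fails if it takes over 72 s, if anything falls off the work surface, if the arm or the gripper's body presses on something with over 40 N, if the wrist force passes 120 N, or if a joint passes its speed limit or range.

## Robot

A 7-joint arm with a two-finger parallel gripper is mounted at the origin on the work surface. World frame = base frame: x ahead of the robot, y to its left, z up, the work surface at z = 0. Lengths are in m, angles in rad, forces in N, time in s.
With the tool pointing down it reaches from about 0.425 to 0.875 m from the base axis. Payload 4.7 kg.
Tool frame: the origin (TCP) lies where the fingers leave the gripper's body, on its centre line; the fingertips stand 73 mm ahead of it and the grasp point (between the pads) lies 54 mm ahead of it (robot.tcp_to_tips is the distance from the TCP to the fingertips, in m); z points along the fingers, y is the line along which they close (so a half turn about z gives the same grasp; the last joint's range is limited). The gripper opens to 85 mm and grips with 20 to 120 N. Pads are 22 mm wide; open, the fingers measure 114 mm over their backs; the gripper's body (76 mm by 85 mm) begins 54 mm behind the grasp point. The pads swing forward as they close: fully open they stand 13 mm farther back than shut.
Start: joints at [1.307, 0.321, -0.07, 1.45, 0.023, 1.371, -0.057], TCP at [0.178, -0.625, 0.304] pointing down, gripper open.
Joint ranges: [-2.86, 2.86], [-0.3, 2.09], [-1.38, 1.24], [0.06, 2.45], [-1.56, 4.7], [0.09, 2.05], [-2.69, 2.69]. Speed limits (rad/s): [2.57, 2.57, 3.14, 3.14, 3.14, 3.14, 3.14].

## Interface

Orientations are given as a unit quaternion [x, y, z, w].
In Python, from workcell import robot gives the robot as it stands.
- The arm moves only by the tool carry_out, never from a script. Its argument "increments" is a list of rows, each an object with "travel": the shift along the tool's x, y, z in cm, a list of three; "turn": the turn about the tool's z in rad; "hand": the finger opening in cm, from 0 to 8.54. A call has 1 to 8 rows; each row shifts and turns the commanded pose from where the row before left it, along the tool's axes as they then stand; what a row does not reach is not made up. A row lasts 1/10 s, in which the tool goes at most 50 mm and 8.59 degrees, less where a joint would pass 70% of its speed; a pose out of reach is approached as far as the arm can. A call is refused whole if a number of a shift passes 5 or a number of a turn 0.15, either way. A call with a gripper value outside its range is refused whole. The fingers move at their own pace and stop on an object; "squeeze" is the grip in N (left out, the last holds). Time passes only in rows, so rows that do not move let the fingers close. It gives the time, the measured TCP pose, the force, the opening and the grip force at its end, in the units of the state.
- robot.observe(): the state, without advancing time (a new reading comes with each control period).
- robot.snapshot(name): name is "scene" or "top" or "wrist"; returns the picture (400x640x3 uint8, red, green, blue); there is no depth.
- robot.camera_info(name): a dict with "fovy" (degrees; the focal length in pixels is half the picture's height over the tangent of half this angle, whatever the lens; pixels are square), "cx", "cy" (the principal point, pixels), "camera_from_world" (4x4, takes a point from world to camera coordinates). Camera axes: x right, y up, looking along -z (the intrinsics and any distortion apply to the point x, -y, -z); pixel columns grow to the right and rows downward; lengths in m; the calibration is good to about 2 mm. A picture is of the moment at which its call begins: read the wrist's pose just before it. camera_info takes no time and is no camera call; for the wrist camera it gives the pose at the moment of the call.
- robot.sign_off(): hands the job in; it is judged then, once.
The state is a dict: "time": time; "joint_pos": joint angles; "qd": joint speeds; "joint_torque": joint torques, N m; "tcp_pos": TCP position; "tcp_rot": TCP orientation; "wrist_force": force on the tool from outside, world axes, zero at the start; "ft_torque": the same for the moment, N m; "finger_gap": opening from 0.0 (shut) to 1.0 (fully open); "finger_force": force on a finger pad.
Only numpy, scipy, OpenCV 4.12 (cv2) and the standard library are available. Lean on these libraries where they do the work, as an engineer would, in place of code of your own. Each camera call takes 0.05 s, during which the arm holds its last target. There are 200 camera calls.

## Working session

There is one attempt and no reset: what is moved stays moved. The work goes in short steps, Python scripts to look and compute and a tool call to move; the robot and the scene stay as the last step left them, time stands still between calls to the robot, and variables do not carry over. Pictures are saved under pics/ and viewed, at most 10 in all, crops included, and the job is handed in when it is done.

Besides the shell and the picture viewer there is one more tool, called after ">>>" in YAML: its name, and indented under it one key for each argument. carry_out: Moves the arm, as the interface text tells. Its arguments: {"type":"object","properties":{"increments":{"type":"array"},"squeeze":{"type":"number"}},"required":["increments"]}

```bash
mkdir -p pics; ls
python3 - <<'E'
from workcell import robot
import cv2,numpy as np
o=robot.observe();print({k:np.round(v,3).tolist() for k,v in o.items()})
for n in("top","scene"):
    cv2.imwrite(f"pics/{n}0.png",robot.snapshot(n)[:,:,::-1])
    c=robot.camera_info(n);print(n,{k:np.round(v,4).tolist() for k,v in c.items() if not isinstance(v,str)})
E
```

```text
pics
{'time': 0.0, 'joint_pos': [1.307, 0.322, -0.07, 1.452, 0.023, 1.371, -0.057], 'qd': [-0.001, 0.002, -0.001, 0.001, -0.001, 0.0, -0.001], 'joint_torque': [0.0, -49.358, -0.382, -31.434, 0.013, 0.011, -0.0], 'tcp_pos': [0.178, -0.625, 0.303], 'tcp_rot': [0.99, 0.138, -0.0, -0.001], 'wrist_force': [0.12, -1.049, 0.452], 'ft_torque': [-0.043, -0.018, 0.005], 'finger_force': 0.0, 'finger_gap': 0.999}
top {'fovy': 42.999, 'cx': 327.4722, 'cy': 193.9336, 'camera_from_world': [[-0.0177, -0.9997, -0.0159, 0.0078], [0.9923, -0.0195, 0.1226, -0.4687], [-0.1229, -0.0136, 0.9923, -1.6864], [0.0, 0.0, 0.0, 1.0]]}
scene {'fovy': 47.9359, 'cx': 328.0744, 'cy': 194.8756, 'camera_from_world': [[0.5944, 0.804, 0.0166, -0.2727], [-0.5193, 0.3679, 0.7713, 0.1654], [0.614, -0.4671, 0.6362, -1.5932], [0.0, 0.0, 0.0, 1.0]]}
```

View pics/top0.png

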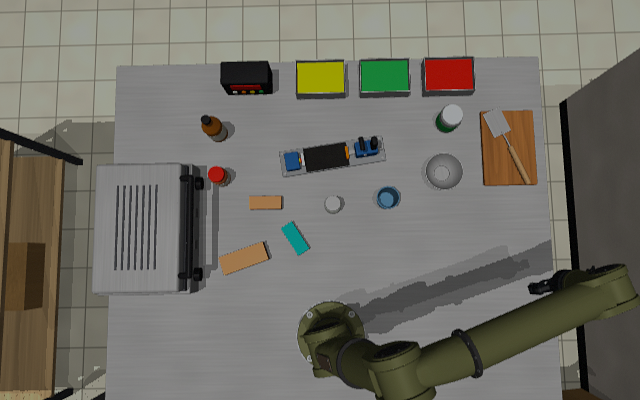

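View pics/scene0.png

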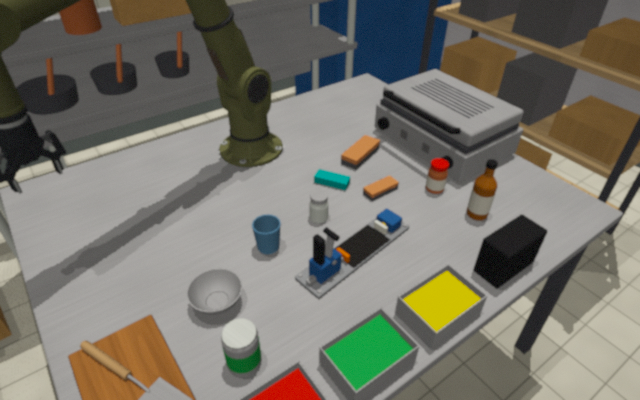

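The top view shows the wanted stone (smaller tan) at about (265,202). The clamp runs from its housing at (292,162) to its gear case at (370,147), with clamp x towards +y. The shaker (333,204) and mug (388,197) are nearby.

```bash
cat > h.py <<'E'
from workcell import robot
import cv2,numpy as np
def cam(n):
    c=robot.camera_info(n); f=200/np.tan(np.radians(c["fovy"])/2)
    return c,f
def ray(c,f,uv,z):
    uv=np.atleast_2d(np.float64(uv)); D=c.get("distortion"); 
    d=np.c_[(uv[:,0]-c["cx"])/f,-(uv[:,1]-c["cy"])/f,-np.ones(len(uv))]
    T=np.linalg.inv(np.array(c["camera_from_world"])); w=d@T[:3,:3].T; o=T[:3,3]
    return o+w*((z-o[2])/w[:,2])[:,None]
def proj(c,f,p):
    q=np.array(c["camera_from_world"])@np.r_[p,1]; return c["cx"]+f*q[0]/-q[2], c["cy"]-f*q[1]/-q[2]
def blobs(img,lo,hi,amin=20):
    m=cv2.inRange(cv2.cvtColor(img,cv2.COLOR_RGB2HSV),lo,hi)
    return [k for k in cv2.findContours(m,cv2.RETR_EXTERNAL,cv2.CHAIN_APPROX_NONE)[0] if cv2.contourArea(k)>=amin]
def rect(c,f,k,z):
    P=ray(c,f,k.reshape(-1,2),z)[:,:2]; (x,y),(w,h),a=cv2.minAreaRect((P*1000).astype(np.float32))
    if w<h: w,h,a=h,w,a+90
    return [round(v,1) for v in(x,y,w,h,(a+90)%180-90)]
E
python3 - <<'E'
from h import *
print(robot.camera_info("top").keys(), robot.camera_info("top").get("lens"))
i=cv2.imread("pics/top0.png")[:,:,::-1].copy(); c,f=cam("top")
for n,lo,hi,z in(("tan",(5,80,120),(18,200,255),.028),("black",(0,0,0),(180,255,45),.012),("blue",(100,120,60),(120,255,255),.05),("orange",(8,200,150),(20,255,255),.039)):
    for k in blobs(i,lo,hi,15):
        u=k.reshape(-1,2).mean(0)
        if 200<u[0]<410 and 100<u[1]<280: print(n,u.round(),cv2.contourArea(k),rect(c,f,k,z))
print("bystanders",ray(c,f,[[333,205],[388,199],[444,172],[218,177]],.06).round(3)[:,:2].tolist())
E
```

```text
dict_keys(['fovy', 'cx', 'cy', 'camera_from_world']) None
tan [243. 258.] 814.5 [258.9, 285.6, 155.5, 63.3, -71.4]
tan [264. 202.] 372.0 [445.7, 212.5, 105.7, 40.8, 88.9]
black [326. 157.] 897.5 [598.3, 3.2, 149.4, 84.9, -81.9]
black [361. 143.] 45.0 [643.9, -121.2, 46.8, 16.2, 9.6]
black [373. 143.] 65.0 [646.6, -162.6, 45.8, 24.1, -1.6]
black [206. 120.] 62.0 [737.3, 418.4, 35.0, 32.7, -89.4]
blue [386. 195.] 299.5 [450.4, -200.7, 70.5, 69.8, -1.7]
blue [292. 161.] 203.0 [581.2, 117.4, 58.7, 45.1, 8.2]
blue [365. 148.] 136.0 [622.7, -133.5, 72.6, 45.7, -81.6]
bystanders [[0.428, -0.019], [0.444, -0.201], [0.531, -0.39], [0.529, 0.363]]
```

```bash
cat >> h.py <<'E'
def pose():
    o=robot.observe(); q=o["tcp_rot"]; R=cv2.Rodrigues(np.zeros(3))[0]
    from scipy.spatial.transform import Rotation as S
    R=S.from_quat(q).as_matrix(); return np.array(o["tcp_pos"]),np.arctan2(R[1,0],R[0,0]),R
def plan(wps,step=.048,p=None):
    """wps: list of (x,y,z,psi_deg). Prints rows [dx,dy,dz cm, turn] rounded to 0.1 cm, 0.01 rad"""
    P,s,_=p or pose(); n=0
    for w in wps:
        T=np.array(w[:3]); t=np.radians(w[3]); t=s+(t-s+np.pi)%(2*np.pi)-np.pi
        k=max(1,int(np.ceil(max(np.linalg.norm(T-P)/step,abs(t-s)/.14))))
        for j in range(k,0,-1):
            d=(T-P)/j; e=np.array([d@[np.cos(s),np.sin(s),0],d@[np.sin(s),-np.cos(s),0],-d[2]])
            r=np.round(e*100,1); u=round(-(t-s)/j,2)
            print(n,r.tolist(),u); n+=1
            P=P+np.array([np.cos(s)*r[0]+np.sin(s)*r[1],np.sin(s)*r[0]-np.cos(s)*r[1],-r[2]])/100; s-=u
    print("end",P.round(4),np.degrees(s).round(1))
E
python3 - <<'E'
from h import *
plan([(.40,-.4,.304,40),(.46,.20,.27,89)])
c,f=cam("wrist");T=np.linalg.inv(np.array(c["camera_from_world"]));P,s,R=pose()
print(f,c["cx"],c["cy"],(R.T@(T[:3,3]-P)).round(3),(R.T@T[:3,:3]).round(2).tolist())
E
```

```text
0 [3.9, -2.2, -0.0] -0.06
1 [4.1, -2.0, -0.0] -0.06
2 [4.2, -1.7, -0.0] -0.06
3 [4.3, -1.5, -0.0] -0.06
4 [4.3, -1.2, -0.0] -0.06
5 [4.4, -1.0, -0.1] -0.06
6 [4.4, -0.7, -0.0] -0.06
7 [3.3, -3.2, 0.3] -0.07
8 [3.5, -3.0, 0.3] -0.07
9 [3.7, -2.7, 0.3] -0.07
10 [3.9, -2.5, 0.2] -0.06
11 [4.1, -2.2, 0.3] -0.07
12 [4.2, -2.0, 0.2] -0.06
13 [4.3, -1.7, 0.3] -0.07
14 [4.5, -1.4, 0.2] -0.06
15 [4.5, -1.1, 0.3] -0.07
16 [4.6, -0.8, 0.2] -0.06
17 [4.6, -0.5, 0.3] -0.07
18 [4.7, -0.2, 0.2] -0.06
19 [4.6, 0.1, 0.3] -0.07
end [0.4601 0.1998 0.2699] 89.3
297.4624937923341 321.0488403254995 196.33191516585995 [ 0.081  0.001 -0.069] [[-0.0, 0.95, 0.32], [1.0, 0.0, 0.0], [-0.0, 0.32, -0.95]]
```

>>> carry_out:
  increments:
    - {"travel": [3.9, -2.2, 0], "turn": -0.06, "hand": 8.5}
    - {"travel": [4.1, -2, 0], "turn": -0.06, "hand": 8.5}
    - {"travel": [4.2, -1.7, 0], "turn": -0.06, "hand": 8.5}
    - {"travel": [4.3, -1.5, 0], "turn": -0.06, "hand": 8.5}
    - {"travel": [4.3, -1.2, 0], "turn": -0.06, "hand": 8.5}
    - {"travel": [4.4, -1, 0], "turn": -0.06, "hand": 8.5}
    - {"travel": [4.4, -0.7, 0], "turn": -0.06, "hand": 8.5}
    - {"travel": [3.3, -3.2, 0.3], "turn": -0.07, "hand": 8.5}

```text
time: 0.9
tcp_pos: [0.4076, -0.3531, 0.3006]
tcp_rot: [0.926, 0.377, 0.001, 0.0]
wrist_force: [0.4, 0.7, 0.0]
finger_gap: 0.996
finger_force: 0.0
```

>>> carry_out:
  increments:
    - {"travel": [3.5, -3, 0.3], "turn": -0.07, "hand": 8.5}
    - {"travel": [3.7, -2.7, 0.3], "turn": -0.07, "hand": 8.5}
    - {"travel": [3.9, -2.5, 0.2], "turn": -0.06, "hand": 8.5}
    - {"travel": [4.1, -2.2, 0.3], "turn": -0.07, "hand": 8.5}
    - {"travel": [4.2, -2, 0.2], "turn": -0.06, "hand": 8.5}
    - {"travel": [4.3, -1.7, 0.3], "turn": -0.07, "hand": 8.5}
    - {"travel": [4.5, -1.4, 0.2], "turn": -0.06, "hand": 8.5}
    - {"travel": [4.5, -1.1, 0.3], "turn": -0.07, "hand": 8.5}

```text
time: 1.7
tcp_pos: [0.4407, 0.0163, 0.2797]
tcp_rot: [0.796, 0.605, -0.0, 0.0]
wrist_force: [1.1, -0.7, 0.7]
finger_gap: 0.993
finger_force: 0.0
```

>>> carry_out:
  increments:
    - {"travel": [4.6, -0.8, 0.2], "turn": -0.06, "hand": 8.5}
    - {"travel": [4.6, -0.5, 0.3], "turn": -0.07, "hand": 8.5}
    - {"travel": [4.7, -0.2, 0.2], "turn": -0.06, "hand": 8.5}
    - {"travel": [4.6, 0.1, 0.3], "turn": -0.07, "hand": 8.5}
    - {"travel": [0, 0, 0], "turn": 0, "hand": 8.5}
    - {"travel": [0, 0, 0], "turn": 0, "hand": 8.5}

```text
time: 2.3
tcp_pos: [0.4596, 0.2003, 0.2693]
tcp_rot: [0.711, 0.703, -0.001, -0.001]
wrist_force: [-0.2, -0.4, 0.6]
finger_gap: 0.998
finger_force: 0.0
```

Run:
```python
from h import *
P,s,R=pose();print(P.round(4),np.degrees(s),robot.observe()["time"],R[:,2].round(3))
c,f=cam("wrist");i=robot.snapshot("wrist");cv2.imwrite("pics/w1.png",i[:,:,::-1])
for k in blobs(i,(5,80,120),(18,200,255),300): print(k.reshape(-1,2).mean(0),rect(c,f,k,.028))
```

```text
[0.4596 0.2003 0.2693] 89.40663652763948 2.3 [-0.002  0.    -1.   ]
[308.17333333 163.20333333] [444.4, 212.9, 109.2, 43.8, 89.1]
[107.89583333  87.29861111] [251.2, 284.8, 161.1, 64.5, -71.3]
```

View pics/w1.png

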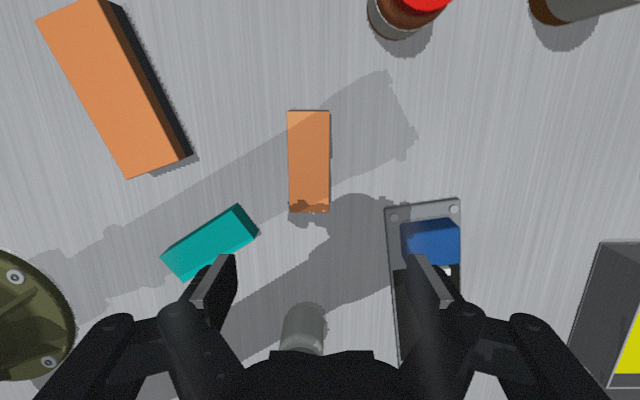

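The small tan stone is centred at (308,162) in the wrist view. That puts it at (0.444, 0.213) with yaw 89°, and its size matches.

>>> carry_out:
  increments:
    - {"travel": [1.2, -1.5, 4.0], "turn": 0, "hand": 8.5}
    - {"travel": [0, 0, 4.8], "turn": 0, "hand": 8.5}
    - {"travel": [0, 0, 4.8], "turn": 0, "hand": 8.5}
    - {"travel": [0, 0, 3.6], "turn": 0, "hand": 8.5}
    - {"travel": [0, 0, 2.0], "turn": 0, "hand": 8.5}
    - {"travel": [0, 0, 0], "turn": 0, "hand": 8.5}
    - {"travel": [0, 0, 0], "turn": 0, "hand": 6}
    - {"travel": [0, 0, 0], "turn": 0, "hand": 3.5}
  squeeze: 40

```text
time: 3.15
tcp_pos: [0.4467, 0.2113, 0.0794]
tcp_rot: [0.712, 0.702, 0.001, 0.001]
wrist_force: [-0.2, 0.7, -0.1]
finger_gap: 0.685
finger_force: 0.0
```

>>> carry_out:
  increments:
    - {"travel": [0, 0, 0], "turn": 0, "hand": 3}
    - {"travel": [0, 0, 0], "turn": 0, "hand": 3}
    - {"travel": [0, 0, 0], "turn": 0, "hand": 3}
    - {"travel": [0, 0, 0], "turn": 0, "hand": 3}

```text
time: 3.55
tcp_pos: [0.4465, 0.2117, 0.0796]
tcp_rot: [0.712, 0.702, 0.001, 0.001]
wrist_force: [-1.2, -1.7, 7.6]
finger_gap: 0.51
finger_force: 43.1
```

Run:
```python
from h import *
plan([(.447,.212,.17,90),(.607,-.07,.32,98.2)])
```

```text
0 [0.0, 0.0, -4.5] -0.01
1 [0.0, 0.0, -4.5] -0.0
2 [-3.5, 2.0, -1.9] -0.02
3 [-3.6, 2.0, -1.9] -0.02
4 [-3.6, 1.9, -1.9] -0.02
5 [-3.6, 1.8, -1.9] -0.02
6 [-3.7, 1.7, -1.9] -0.02
7 [-3.7, 1.7, -1.8] -0.02
8 [-3.7, 1.6, -1.9] -0.01
9 [-3.7, 1.5, -1.8] -0.02
end [ 0.6073 -0.0698  0.3196] 98.4
```

>>> carry_out:
  increments:
    - {"travel": [0, 0, -4.5], "turn": 0, "hand": 3}
    - {"travel": [0, 0, -4.5], "turn": 0, "hand": 3}
    - {"travel": [-3.5, 2, -1.9], "turn": -0.02, "hand": 3}
    - {"travel": [-3.6, 2, -1.9], "turn": -0.02, "hand": 3}
    - {"travel": [-3.6, 1.9, -1.9], "turn": -0.02, "hand": 3}
    - {"travel": [-3.6, 1.8, -1.9], "turn": -0.02, "hand": 3}
    - {"travel": [-3.7, 1.7, -1.9], "turn": -0.02, "hand": 3}
    - {"travel": [-3.7, 1.7, -1.8], "turn": -0.02, "hand": 3}

```text
time: 4.35
tcp_pos: [0.5646, -0.0029, 0.2821]
tcp_rot: [0.668, 0.744, -0.0, 0.001]
wrist_force: [1.2, 0.7, -3.0]
finger_gap: 0.502
finger_force: 43.3
```

>>> carry_out:
  increments:
    - {"travel": [-3.7, 1.6, -1.9], "turn": -0.01, "hand": 3}
    - {"travel": [-3.7, 1.5, -1.8], "turn": -0.02, "hand": 3}
    - {"travel": [0, 0, 0], "turn": 0, "hand": 3}
    - {"travel": [0, 0, 0], "turn": 0, "hand": 3}

```text
time: 4.75
tcp_pos: [0.6035, -0.0726, 0.3179]
tcp_rot: [0.658, 0.753, 0.0, -0.0]
wrist_force: [0.4, -0.4, -3.0]
finger_gap: 0.505
finger_force: 43.3
```

Run:
```python
from h import *
P,s,R=pose();o=robot.observe();print(P.round(4),np.degrees(s),o["time"],o["finger_gap"],R[:,2].round(3))
c,f=cam("wrist");i=robot.snapshot("wrist");cv2.imwrite("pics/w2.png",i[:,:,::-1])
for n,lo,hi,z in(("blue",(100,120,60),(120,255,255),.05),("orange",(8,200,150),(20,255,255),.039),("tan",(5,80,120),(18,200,255),.19)):
    for k in blobs(i,lo,hi,30): print(n,k.reshape(-1,2).mean(0).round(),cv2.contourArea(k),rect(c,f,k,z))
```

```text
[ 0.6035 -0.0726  0.3179] 97.69529105702688 4.75 0.505021079920462 [-0.     0.001 -1.   ]
blue [201. 266.] 40.5 [463.5, -222.9, 48.4, 19.3, 89.8]
blue [326.   3.] 347.0 [585.6, 93.3, 54.9, 7.7, 7.6]
tan [319. 242.] 17913.5 [607.3, -114.0, 172.9, 70.9, -82.6]
```

View pics/w2.png

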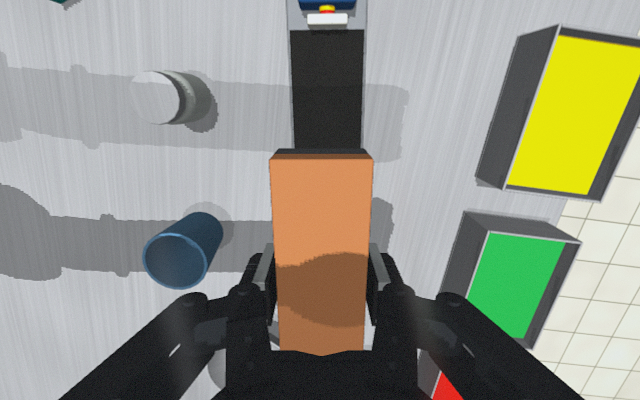

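The wrist view shows the bed's edges (columns ~291–364) and the white pad at (327,20). The stone is held square in the fingers.

Run:
```python
from h import *
i=cv2.imread("pics/w2.png")[:,:,::-1].copy(); c,f=cam("wrist"); g=cv2.cvtColor(i,cv2.COLOR_RGB2GRAY).astype(int)
print("pad col318-322",g[0:42,337:342].mean(1).round().tolist())
print("pad row17",g[16:19,296:358].mean(0).round().tolist()); 
L=[];Rr=[]
for r in range(45,140,5):
    d=np.where(g[r,270:390]<75)[0]+270; L.append((d[0],r));Rr.append((d[-1]+1,r))
a=ray(c,f,L,.012);b=ray(c,f,Rr,.012); m=(a+b)/2
v=cv2.fitLine((m[:,:2]*1000).astype(np.float32),cv2.DIST_HUBER,0,.01,.01).ravel(); print(v, np.degrees(np.arctan2(v[1],v[0])))
for q in(a,b):
    w=cv2.fitLine((q[:,:2]*1000).astype(np.float32),cv2.DIST_HUBER,0,.01,.01).ravel();print(w)
k=[x for x in blobs(i,(5,80,120),(18,200,255),5000)][0]
print(proj(c,f,[.598,0,.012]))
```

```text
pad col318-322 [73.0, 61.0, 48.0, 39.0, 39.0, 38.0, 38.0, 36.0, 37.0, 54.0, 97.0, 112.0, 120.0, 184.0, 232.0, 235.0, 234.0, 234.0, 234.0, 234.0, 235.0, 235.0, 231.0, 194.0, 121.0, 89.0, 93.0, 94.0, 99.0, 74.0, 34.0, 32.0, 32.0, 35.0, 38.0, 44.0, 45.0, 45.0, 45.0, 47.0, 47.0, 45.0]
pad row17 [168.0, 168.0, 169.0, 168.0, 168.0, 169.0, 171.0, 159.0, 133.0, 133.0, 126.0, 196.0, 238.0, 235.0, 234.0, 234.0, 234.0, 234.0, 235.0, 235.0, 234.0, 233.0, 234.0, 234.0, 234.0, 233.0, 234.0, 234.0, 234.0, 234.0, 234.0, 234.0, 234.0, 234.0, 234.0, 234.0, 234.0, 234.0, 235.0, 234.0, 234.0, 234.0, 234.0, 234.0, 235.0, 234.0, 234.0, 235.0, 234.0, 235.0, 232.0, 183.0, 114.0, 139.0, 155.0, 157.0, 152.0, 148.0, 147.0, 161.0, 167.0, 169.0]
[ 1.4824228e-01 -9.8895109e-01  5.9626276e+02  1.9569981e+01] -81.474915
[ 1.4518051e-01 -9.8940521e-01  5.5568225e+02  1.1158031e+01]
[ 1.4878197e-01 -9.8887002e-01  6.3642108e+02  2.9887312e+01]
(np.float64(326.3791336793097), np.float64(105.50291729822457))
```

```bash
python3 - <<'E'
from h import *
c,f=cam("wrist")
p=ray(c,f,[[327,23.5],[306.8,18],[347.2,18],[327,12.8]],.039);print(p.round(4))
u=np.array([np.cos(np.radians(98.45)),np.sin(np.radians(98.45))]);n=np.array([-u[1],u[0]])
m=np.array([.5963,.0196]);print("pad lateral",(p[:,:2]-m)@n,"along",(p[:,:2]-m)@u)
face=m+u*((p[0,:2]-m)@u); bed=face-.071*u; print("face",face,"bed",bed,"roll rest ~")
E
python3 - <<'E'
import sys;sys.path.insert(0,'.')
E
```

```text
[[0.5867 0.081  0.039 ]
 [0.5654 0.0832 0.039 ]
 [0.6066 0.0887 0.039 ]
 [0.5853 0.0906 0.039 ]]
pad lateral [ 0.00046177  0.02118457 -0.02031509  0.00040659] along [0.0621585  0.0674013  0.06688815 0.07181163]
face [0.58716604 0.08108374] bed [0.59759923 0.01085448] roll rest ~
```

Run:
```python
from h import *
plan([(.5978,.0097,.17,98.45)])
```

```text
0 [2.0, 0.1, 3.7] -0.0
1 [2.0, 0.2, 3.7] -0.0
2 [2.0, 0.1, 3.7] -0.01
3 [2.0, 0.2, 3.7] -0.0
end [0.5978 0.0093 0.1695] 98.4
```

>>> carry_out:
  increments:
    - {"travel": [2, 0.1, 3.7], "turn": -0.01, "hand": 3}
    - {"travel": [2, 0.2, 3.7], "turn": 0, "hand": 3}
    - {"travel": [2, 0.1, 3.7], "turn": 0, "hand": 3}
    - {"travel": [2, 0.2, 3.7], "turn": 0, "hand": 3}
    - {"travel": [0, 0, 1], "turn": 0, "hand": 3}
    - {"travel": [0, 0, 1], "turn": 0, "hand": 3}
    - {"travel": [0, 0, 0], "turn": 0, "hand": 3}
    - {"travel": [0, 0, 0], "turn": 0, "hand": 3}

```text
time: 5.6
tcp_pos: [0.5987, 0.0079, 0.1511]
tcp_rot: [0.654, 0.757, 0.0, 0.001]
wrist_force: [0.3, -0.1, -2.6]
finger_gap: 0.507
finger_force: 43.1
```

Run:
```python
from h import *
print(pose()[0].round(4));plan([(.5978,.0097,.096,98.45)],.02)
i=robot.snapshot("wrist");cv2.imwrite("pics/w3.png",i[:,:,::-1])
```

```text
[0.5987 0.0079 0.1511]
0 [0.1, -0.0, 1.8] -0.0
1 [0.0, -0.0, 1.9] -0.0
2 [0.1, -0.1, 1.8] -0.0
end [0.5974 0.0097 0.0961] 98.3
```

View pics/w3.png

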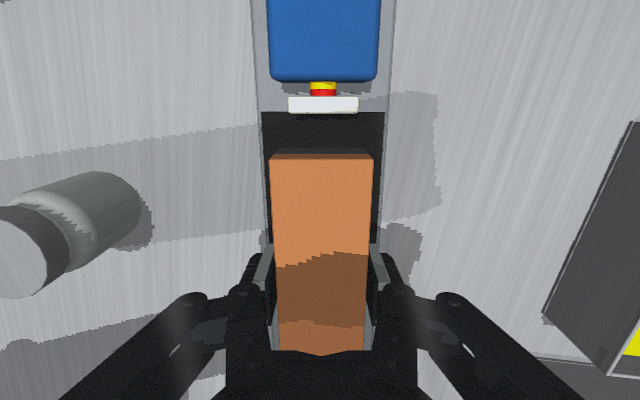

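The stone lines up with the bed and pad (pad at (323,105), stone's end at row 155), so I can lower it.

>>> carry_out:
  increments:
    - {"travel": [0.1, 0, 1.8], "turn": 0, "hand": 3}
    - {"travel": [0, 0, 1.8], "turn": 0, "hand": 3}
    - {"travel": [0.1, -0.1, 1.4], "turn": 0, "hand": 3}
    - {"travel": [0, 0, 0.6], "turn": 0, "hand": 3}
    - {"travel": [0, 0, 0.2], "turn": 0, "hand": 3}
    - {"travel": [0, 0, 0], "turn": 0, "hand": 3}
    - {"travel": [0, 0, 0], "turn": 0, "hand": 3}

```text
time: 6.35
tcp_pos: [0.5966, 0.0108, 0.0916]
tcp_rot: [0.653, 0.757, 0.0, -0.0]
wrist_force: [0.9, 0.4, -2.7]
finger_gap: 0.505
finger_force: 43.4
```

>>> carry_out:
  increments:
    - {"travel": [0, 0, 0.1], "turn": 0, "hand": 3}
    - {"travel": [0, 0, 0], "turn": 0, "hand": 3}
    - {"travel": [0, 0, 0], "turn": 0, "hand": 4.6}
    - {"travel": [0, 0, 0], "turn": 0, "hand": 5.2}
    - {"travel": [0, 0, 0], "turn": 0, "hand": 6}
    - {"travel": [0, 0, 0], "turn": 0, "hand": 6.5}

```text
time: 6.95
tcp_pos: [0.5967, 0.0105, 0.0909]
tcp_rot: [0.653, 0.757, 0.0, 0.0]
wrist_force: [-0.1, -0.9, 0.1]
finger_gap: 0.761
finger_force: 0.0
```

>>> carry_out:
  increments:
    - {"travel": [0, 0, 0], "turn": 0, "hand": 6.5}
    - {"travel": [0, 0, 0], "turn": 0, "hand": 6.5}
    - {"travel": [0, 0, -2], "turn": 0, "hand": 6.5}
    - {"travel": [0, 0, -4], "turn": 0, "hand": 6.5}
    - {"travel": [0, 0, -4.5], "turn": 0, "hand": 8.5}
    - {"travel": [0, 0, -4.5], "turn": 0, "hand": 8.5}
    - {"travel": [0, 0, -4.5], "turn": 0, "hand": 8.5}
    - {"travel": [0, 0, 0], "turn": 0, "hand": 8.5}

```text
time: 7.75
tcp_pos: [0.5995, 0.0116, 0.2931]
tcp_rot: [0.653, 0.757, 0.004, 0.005]
wrist_force: [1.0, 0.2, -1.3]
finger_gap: 0.997
finger_force: 0.0
```

Run:
```python
from h import *
plan([(.617,-.13,.30,8.45)])
```

```text
0 [-1.2, -0.0, -0.1] 0.13
1 [-1.2, 0.1, -0.1] 0.13
2 [-1.2, 0.3, -0.0] 0.13
3 [-1.1, 0.4, -0.1] 0.13
4 [-1.0, 0.6, -0.0] 0.13
5 [-1.0, 0.7, -0.1] 0.13
6 [-0.9, 0.8, -0.0] 0.13
7 [-0.7, 0.9, -0.1] 0.13
8 [-0.6, 1.0, -0.0] 0.13
9 [-0.5, 1.1, -0.1] 0.13
10 [-0.4, 1.1, -0.0] 0.14
11 [-0.2, 1.2, -0.1] 0.13
end [ 0.6166 -0.1303  0.3001] 8.5
```

>>> carry_out:
  increments:
    - {"travel": [-1.2, 0, -0.1], "turn": 0.13, "hand": 8.5}
    - {"travel": [-1.2, 0.1, -0.1], "turn": 0.13, "hand": 8.5}
    - {"travel": [-1.2, 0.3, 0], "turn": 0.13, "hand": 8.5}
    - {"travel": [-1.1, 0.4, -0.1], "turn": 0.13, "hand": 8.5}
    - {"travel": [-1, 0.6, 0], "turn": 0.13, "hand": 8.5}
    - {"travel": [-1, 0.7, -0.1], "turn": 0.13, "hand": 8.5}
    - {"travel": [-0.9, 0.8, 0], "turn": 0.13, "hand": 8.5}
    - {"travel": [-0.7, 0.9, -0.1], "turn": 0.13, "hand": 8.5}

```text
time: 8.55
tcp_pos: [0.6083, -0.0846, 0.2902]
tcp_rot: [0.944, 0.33, -0.0, -0.0]
wrist_force: [0.2, 0.5, -0.0]
finger_gap: 0.997
finger_force: 0.0
```

>>> carry_out:
  increments:
    - {"travel": [-0.6, 1, 0], "turn": 0.13, "hand": 8.5}
    - {"travel": [-0.5, 1.1, -0.1], "turn": 0.13, "hand": 8.5}
    - {"travel": [-0.4, 1.1, 0], "turn": 0.13, "hand": 8.5}
    - {"travel": [-0.2, 1.2, -0.1], "turn": 0.14, "hand": 8.5}
    - {"travel": [0, 0, 0], "turn": 0, "hand": 8.5}
    - {"travel": [0, 0, 0], "turn": 0, "hand": 8.5}

```text
time: 9.15
tcp_pos: [0.6137, -0.131, 0.2924]
tcp_rot: [0.997, 0.075, -0.0, -0.0]
wrist_force: [0.5, 0.1, 0.5]
finger_gap: 0.995
finger_force: 0.0
```

Run:
```python
from h import *
P,s,R=pose();print(P.round(4),np.degrees(s),R[:,2].round(3))
i=robot.snapshot("wrist");cv2.imwrite("pics/w4.png",i[:,:,::-1])
cv2.imwrite("pics/top1.png",robot.snapshot("top")[:,:,::-1])
```

```text
[ 0.6137 -0.131   0.2924] 8.650403781154722 [-0.001  0.001 -1.   ]
```

View pics/w4.png

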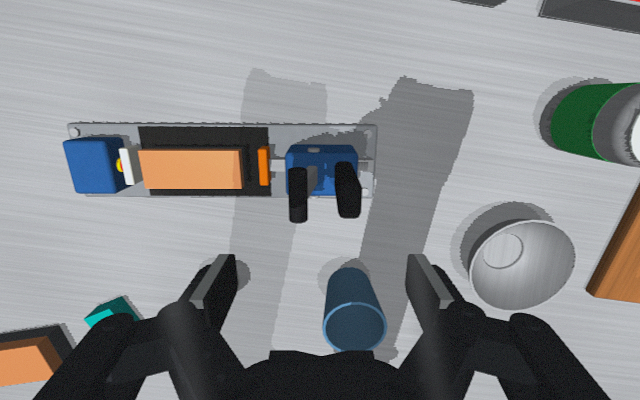

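The wrist view shows the stone lying on the bed, the roll centred at about (299,195), the handle at about (348,196), the jaw at (264,166) and the pad at (128,166).

Run:
```python
from h import *
i=cv2.imread("pics/w4.png")[:,:,::-1].copy(); c,f=cam("wrist")
u=np.array([np.cos(np.radians(98.45)),np.sin(np.radians(98.45))]);n=np.array([-u[1],u[0]]);O=np.array([.6014,-.0149])
cl=lambda p:np.c_[(p[:,:2]-O)@u,(p[:,:2]-O)@n].round(4)
g=cv2.cvtColor(i,cv2.COLOR_RGB2GRAY)
k=[q for q in cv2.findContours(((g<32)*255).astype(np.uint8)[150:235,280:375],0,cv2.CHAIN_APPROX_NONE,offset=(280,150))[0] if cv2.contourArea(q)>150]
for q in k: print(cv2.boundingRect(q),cv2.contourArea(q))
for r in(185,200,212): print(r,g[r,284:370].tolist())
# clamp-frame coords of roll/handle edges
for z,px in((.135,[[299,195],[289,195],[309,195]]),(.151,[[349,216],[337,200],[361,200]])): print(z,cl(ray(c,f,px,z)).tolist())
t=blobs(i,(5,80,120),(18,200,255),2000)[0]; r=rect(c,f,t,.040);print("stone",r,cl(np.array([[r[0],r[1]]])/1000))
print("jaw top right/left",cl(ray(c,f,[[260,165],[269.5,165],[133,167]],.039)).tolist())
```

```text
(288, 167, 19, 55) 684.0
(335, 161, 26, 56) 1127.0
185 [149, 124, 72, 65, 40, 26, 26, 24, 31, 23, 25, 32, 29, 22, 21, 21, 16, 18, 23, 26, 18, 29, 26, 51, 70, 70, 72, 72, 72, 72, 72, 71, 59, 55, 64, 60, 68, 61, 65, 81, 93, 96, 96, 96, 95, 98, 94, 97, 98, 93, 57, 18, 14, 16, 23, 12, 27, 28, 38, 23, 23, 19, 36, 26, 23, 23, 27, 21, 36, 24, 22, 25, 27, 24, 20, 21, 57, 136, 176, 175, 171, 175, 170, 169, 168, 165]
200 [164, 163, 167, 165, 129, 25, 18, 15, 25, 26, 30, 26, 28, 22, 33, 19, 26, 27, 22, 22, 29, 23, 14, 115, 179, 187, 187, 186, 185, 185, 186, 184, 182, 185, 184, 182, 183, 184, 185, 187, 190, 191, 191, 188, 192, 190, 188, 191, 190, 190, 194, 187, 133, 2, 24, 29, 20, 30, 21, 29, 27, 23, 29, 22, 32, 21, 30, 29, 36, 27, 31, 27, 30, 24, 24, 23, 24, 123, 182, 191, 189, 188, 192, 188, 190, 189]
212 [163, 163, 164, 167, 145, 62, 26, 37, 35, 41, 30, 37, 43, 42, 39, 33, 36, 25, 35, 35, 33, 30, 9, 107, 170, 193, 190, 190, 192, 191, 190, 188, 189, 188, 189, 190, 190, 187, 189, 184, 184, 183, 185, 185, 189, 185, 184, 189, 186, 185, 187, 187, 193, 164, 91, 8, 22, 28, 24, 33, 24, 20, 26, 23, 21, 23, 21, 11, 25, 28, 25, 24, 29, 26, 29, 21, 88, 156, 192, 186, 185, 185, 185, 190, 174, 135]
0.135 [[-0.0986, -0.0006], [-0.0905, -0.0006], [-0.1066, -0.0007]]
0.151 [[-0.1378, 0.0109], [-0.1283, -0.0021], [-0.1464, -0.0021]]
stone [552.1, -509.2, 135.5, 54.9, 27.5] [[-0.4817  0.1214]]
jaw top right/left [[-0.0487, -0.0035], [-0.0592, -0.0035], [0.0924, -0.0009]]
```

>>> carry_out:
  increments:
    - {"travel": [0.5, 0.2, 2], "turn": 0, "hand": 8.5}
    - {"travel": [0, 0, 3], "turn": 0, "hand": 8.5}
    - {"travel": [0, 0, 2.5], "turn": 0, "hand": 8.5}
    - {"travel": [0, 0, 2], "turn": 0, "hand": 8.5}
    - {"travel": [0, 0, 1.4], "turn": 0, "hand": 8.5}
    - {"travel": [0, 0, 0], "turn": 0, "hand": 8.5}
    - {"travel": [0, 0, 0], "turn": 0, "hand": 8.5}
  squeeze: 20

```text
time: 9.95
tcp_pos: [0.6195, -0.1322, 0.1845]
tcp_rot: [0.997, 0.074, 0.0, 0.0]
wrist_force: [0.1, 0.2, -0.7]
finger_gap: 0.996
finger_force: 0.0
```

```bash
cat >> h.py <<'E'
U=np.array([np.cos(np.radians(98.45)),np.sin(np.radians(98.45))]);N=np.array([-U[1],U[0]]);O=np.array([.6014,-.0149])
def cl(p): return np.c_[(p[:,:2]-O)@U,(p[:,:2]-O)@N].round(4)
def look(name):
    P,s,R=pose();o=robot.observe();print("tcp clamp",cl(P[None])[0],P[2].round(4),"psi",np.degrees(s).round(1),"t",o["time"],"gap mm",round(o["finger_gap"]*85.4,1),"F",round(o["finger_force"],1),"W",np.round(o["wrist_force"],1))
    c,f=cam("wrist");i=robot.snapshot("wrist");cv2.imwrite(f"pics/{name}.png",i[:,:,::-1]); T=np.array(c["camera_from_world"])
    # scan along the clamp's centre line at z=.039 (jaw, pad tops), rectified 0.25 mm/px, band +-6 mm
    xs=np.arange(-.075,.13,.00025); ys=np.arange(-.006,.0061,.001)
    G=np.array([[ (lambda w:proj(c,f,w))(np.r_[O+x*U+y*N,.039]) for x in xs] for y in ys],np.float32)
    r=cv2.remap(i,G[...,0],G[...,1],cv2.INTER_LINEAR); h=cv2.cvtColor(r,cv2.COLOR_RGB2HSV); ok=(G[0,:,0]>0)&(G[0,:,0]<639)
    for n,lo,hi in(("jaw",(8,200,110),(20,255,255)),("stone",(5,80,100),(18,199,255)),("pad",(0,0,205),(180,40,255)),("yellow",(22,150,100),(35,255,255)),("red",(0,180,100),(5,255,255))):
        m=((cv2.inRange(h,lo,hi)>0).mean(0)>.5)&ok; w=xs[m]
        if len(w): print(n,(w.min()*1000).round(1),(w.max()*1000).round(1),len(w)*.25)
E
python3 - <<'E'
from h import *
look("w5")
E
```

```text
tcp clamp [-0.1187 -0.0006] 0.1845 psi 8.5 t 9.95 gap mm 85.0 F 0.0 W [ 0.1  0.2 -0.7]
jaw -58.0 -48.2 10.0
stone -60.7 83.3 112.0
pad 94.0 102.8 9.0
yellow 104.3 107.5 3.5
```

View pics/w5.png

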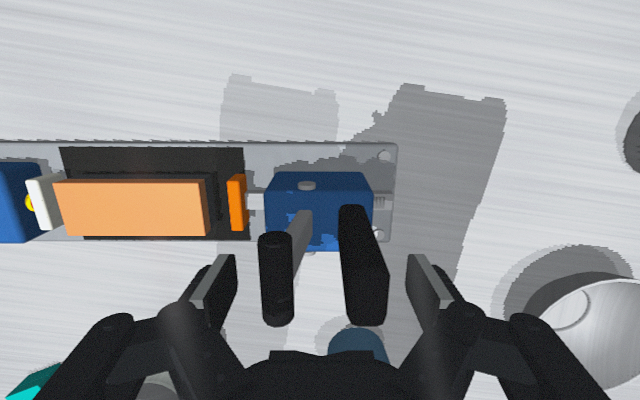

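The wrist view shows the fingers straddling the roll (275,280) and handle (365,270) with room on both sides. The jaw, stone and pad are all in view, with the jaw-to-pad gap near 142 mm.

>>> carry_out:
  increments:
    - {"travel": [0, 0, 0], "turn": 0, "hand": 7}
    - {"travel": [0, 0, 0], "turn": 0, "hand": 6}
    - {"travel": [0, 0, 0], "turn": 0, "hand": 6}
    - {"travel": [0, 0.3, 0], "turn": 0, "hand": 5.4}
    - {"travel": [0, 0.3, 0], "turn": 0, "hand": 4.8}
    - {"travel": [0, 0.3, 0], "turn": 0, "hand": 4.2}
    - {"travel": [0, 0.2, 0], "turn": 0, "hand": 3.8}
    - {"travel": [0, 0, 0], "turn": 0, "hand": 3.8}

```text
time: 10.8
tcp_pos: [0.6215, -0.142, 0.1858]
tcp_rot: [0.997, 0.074, 0.001, -0.001]
wrist_force: [-2.3, 3.7, 7.8]
finger_gap: 0.442
finger_force: 5.9
```

Run:
```python
from h import *
look("w6")
```

```text
tcp clamp [-0.1287 -0.0012] 0.1858 psi 8.5 t 10.8 gap mm 37.7 F 5.9 W [-2.3  3.7  7.8]
jaw -51.2 -41.2 10.25
stone -54.7 83.3 111.75
pad 93.8 102.5 9.0
yellow 103.8 107.3 3.75
```

>>> carry_out:
  increments:
    - {"travel": [0, -0.4, 0], "turn": 0, "hand": 4.8}
    - {"travel": [0, -0.4, 0], "turn": 0, "hand": 5.6}
    - {"travel": [0, -0.3, 0], "turn": 0, "hand": 6.3}
    - {"travel": [0, 0, 0], "turn": 0, "hand": 6.3}
    - {"travel": [0, 0.2, 0], "turn": 0, "hand": 5.6}
    - {"travel": [0, 0.4, 0], "turn": 0, "hand": 4.8}
    - {"travel": [0, 0.4, 0], "turn": 0, "hand": 3.8}
    - {"travel": [0, 0.1, 0], "turn": 0, "hand": 3.8}

```text
time: 11.65
tcp_pos: [0.6212, -0.1422, 0.1852]
tcp_rot: [0.997, 0.074, 0.001, -0.001]
wrist_force: [-1.3, 6.5, 5.5]
finger_gap: 0.445
finger_force: 3.4
```

>>> carry_out:
  increments:
    - {"travel": [0, 0, 0], "turn": 0, "hand": 3.8}

```text
time: 11.75
tcp_pos: [0.6212, -0.1421, 0.1852]
tcp_rot: [0.997, 0.074, 0.001, -0.001]
wrist_force: [-1.7, 3.8, 5.0]
finger_gap: 0.448
finger_force: 4.1
```

Run:
```python
from h import *
look("w7")
```

```text
tcp clamp [-0.1287 -0.0009] 0.1852 psi 8.5 t 11.75 gap mm 38.2 F 4.1 W [-1.7  3.8  5. ]
jaw -45.2 -35.2 10.25
stone -48.7 83.3 111.75
pad 93.8 102.5 9.0
yellow 104.0 107.3 3.5
```

>>> carry_out:
  increments:
    - {"travel": [0, -0.4, 0], "turn": 0, "hand": 4.8}
    - {"travel": [0, -0.4, 0], "turn": 0, "hand": 5.6}
    - {"travel": [0, -0.3, 0], "turn": 0, "hand": 6.3}
    - {"travel": [0, 0, 0], "turn": 0, "hand": 6.3}
    - {"travel": [0, 0.2, 0], "turn": 0, "hand": 5.6}
    - {"travel": [0, 0.4, 0], "turn": 0, "hand": 4.8}
    - {"travel": [0, 0.4, 0], "turn": 0, "hand": 3.8}
    - {"travel": [0, 0.1, 0], "turn": 0, "hand": 3.8}

```text
time: 12.6
tcp_pos: [0.6212, -0.1422, 0.1854]
tcp_rot: [0.997, 0.074, 0.001, -0.001]
wrist_force: [-1.6, 5.8, 4.6]
finger_gap: 0.443
finger_force: 3.2
```

>>> carry_out:
  increments:
    - {"travel": [0, 0, 0], "turn": 0, "hand": 3.8}

```text
time: 12.7
tcp_pos: [0.6213, -0.1421, 0.1852]
tcp_rot: [0.997, 0.074, 0.001, -0.001]
wrist_force: [-2.2, 5.5, 6.0]
finger_gap: 0.446
finger_force: 3.9
```

Run:
```python
from h import *
look("w8")
```

```text
tcp clamp [-0.1288 -0.0009] 0.1852 psi 8.5 t 12.7 gap mm 38.1 F 3.9 W [-2.2  5.5  6. ]
jaw -39.2 -29.0 10.5
stone -43.0 83.3 111.5
pad 93.8 102.5 9.0
yellow 104.0 107.3 3.5
```

>>> carry_out:
  increments:
    - {"travel": [0, -0.4, 0], "turn": 0, "hand": 4.8}
    - {"travel": [0, -0.4, 0], "turn": 0, "hand": 5.6}
    - {"travel": [0, -0.3, 0], "turn": 0, "hand": 6.3}
    - {"travel": [0, 0, 0], "turn": 0, "hand": 6.3}
    - {"travel": [0, 0.2, 0], "turn": 0, "hand": 5.6}
    - {"travel": [0, 0.4, 0], "turn": 0, "hand": 4.8}
    - {"travel": [0, 0.4, 0], "turn": 0, "hand": 3.8}
    - {"travel": [0, 0.1, 0], "turn": 0, "hand": 3.8}

```text
time: 13.55
tcp_pos: [0.6212, -0.1422, 0.1855]
tcp_rot: [0.997, 0.074, 0.001, -0.001]
wrist_force: [-3.7, 6.1, 7.0]
finger_gap: 0.445
finger_force: 4.5
```

>>> carry_out:
  increments:
    - {"travel": [0, 0, 0], "turn": 0, "hand": 3.8}

```text
time: 13.65
tcp_pos: [0.6212, -0.1421, 0.1854]
tcp_rot: [0.997, 0.074, 0.001, -0.001]
wrist_force: [-3.6, 4.9, 6.4]
finger_gap: 0.45
finger_force: 4.7
```

Run:
```python
from h import *
look("w9")
```

```text
tcp clamp [-0.1287 -0.0009] 0.1854 psi 8.5 t 13.65 gap mm 38.4 F 4.7 W [-3.6  4.9  6.4]
jaw -33.5 -23.5 10.25
stone -37.7 87.8 112.0
pad -45.2 102.5 13.5
yellow 104.0 107.3 3.5
```

>>> carry_out:
  increments:
    - {"travel": [0, -0.4, 0], "turn": 0, "hand": 4.8}
    - {"travel": [0, -0.4, 0], "turn": 0, "hand": 5.6}
    - {"travel": [0, -0.3, 0], "turn": 0, "hand": 6.3}
    - {"travel": [0, 0, 0], "turn": 0, "hand": 6.3}
    - {"travel": [0, 0.2, 0], "turn": 0, "hand": 5.6}
    - {"travel": [0, 0.4, 0], "turn": 0, "hand": 4.8}
    - {"travel": [0, 0.3, 0], "turn": 0, "hand": 4.1}
    - {"travel": [0, 0.1, 0], "turn": 0, "hand": 3.9}

```text
time: 14.5
tcp_pos: [0.6211, -0.1416, 0.1857]
tcp_rot: [0.997, 0.074, 0.001, -0.001]
wrist_force: [-2.9, 6.1, 10.0]
finger_gap: 0.466
finger_force: 5.6
```

>>> carry_out:
  increments:
    - {"travel": [0, 0, 0], "turn": 0, "hand": 3.9}

```text
time: 14.6
tcp_pos: [0.621, -0.1415, 0.1857]
tcp_rot: [0.997, 0.074, 0.001, -0.001]
wrist_force: [-4.0, 4.4, 8.7]
finger_gap: 0.46
finger_force: 6.2
```

Run:
```python
from h import *
look("w10")
```

```text
tcp clamp [-0.1282 -0.0008] 0.1857 psi 8.5 t 14.6 gap mm 39.3 F 6.2 W [-4.   4.4  8.7]
jaw -28.5 -18.2 10.5
stone -32.7 92.8 111.5
pad -45.5 102.8 19.25
yellow 104.0 107.3 3.5
```

>>> carry_out:
  increments:
    - {"travel": [0, -0.4, 0], "turn": 0, "hand": 4.8}
    - {"travel": [0, -0.4, 0], "turn": 0, "hand": 5.6}
    - {"travel": [0, -0.3, 0], "turn": 0, "hand": 6.3}
    - {"travel": [0, 0, 0], "turn": 0, "hand": 6.3}
    - {"travel": [0, 0.2, 0], "turn": 0, "hand": 5.6}
    - {"travel": [0, 0.4, 0], "turn": 0, "hand": 4.9}
    - {"travel": [0, 0.2, 0], "turn": 0, "hand": 4.5}
    - {"travel": [0, 0, 0], "turn": 0, "hand": 4.5}

```text
time: 15.45
tcp_pos: [0.6203, -0.1386, 0.1857]
tcp_rot: [0.997, 0.074, 0.0, -0.001]
wrist_force: [-5.3, 5.1, 9.5]
finger_gap: 0.532
finger_force: 8.2
```

>>> carry_out:
  increments:
    - {"travel": [0, 0, 0], "turn": 0, "hand": 4.5}

```text
time: 15.55
tcp_pos: [0.6203, -0.1386, 0.1857]
tcp_rot: [0.997, 0.074, 0.0, -0.001]
wrist_force: [-4.4, 3.9, 8.5]
finger_gap: 0.532
finger_force: 8.3
```

Run:
```python
from h import *
look("w11")
```

```text
tcp clamp [-0.1251 -0.0005] 0.1857 psi 8.5 t 15.55 gap mm 45.4 F 8.3 W [-4.4  3.9  8.5]
jaw -25.7 -15.5 10.5
stone -30.0 95.0 111.0
pad -41.0 103.5 15.75
yellow 105.0 107.3 2.5
```

Contact is made and the pad is in about 1 mm. Now I'll press further in small steps.

>>> carry_out:
  increments:
    - {"travel": [0, 0.1, 0], "turn": 0, "hand": 4.3}
    - {"travel": [0, 0.1, 0], "turn": 0, "hand": 4.1}
    - {"travel": [0, 0, 0], "turn": 0, "hand": 4.1}
    - {"travel": [0, 0, 0], "turn": 0, "hand": 4.1}

```text
time: 16.0
tcp_pos: [0.6206, -0.1405, 0.1862]
tcp_rot: [0.997, 0.074, 0.0, -0.0]
wrist_force: [-5.1, 4.6, 11.0]
finger_gap: 0.483
finger_force: 10.9
```

Run:
```python
from h import *
look("w12")
```

```text
tcp clamp [-0.1271 -0.0005] 0.1862 psi 8.5 t 16.0 gap mm 41.3 F 10.9 W [-5.1  4.6 11. ]
jaw -24.5 -14.2 10.5
stone -29.0 96.3 111.0
pad -43.2 104.8 20.25
yellow 106.0 107.3 1.5
```

>>> carry_out:
  increments:
    - {"travel": [0, 0.1, 0], "turn": 0, "hand": 3.9}
    - {"travel": [0, 0.1, 0], "turn": 0, "hand": 3.7}
    - {"travel": [0, 0, 0], "turn": 0, "hand": 3.7}
    - {"travel": [0, 0, 0], "turn": 0, "hand": 3.7}

```text
time: 16.45
tcp_pos: [0.6209, -0.1425, 0.1867]
tcp_rot: [0.997, 0.074, 0.0, -0.0]
wrist_force: [-6.3, 4.1, 13.1]
finger_gap: 0.435
finger_force: 13.3
```

Run:
```python
from h import *
look("w13")
i=cv2.imread("pics/w13.png");cv2.imwrite("pics/c13.png",cv2.resize(i[120:280,0:300],None,fx=2.6,fy=2.6,interpolation=cv2.INTER_CUBIC))
```

```text
tcp clamp [-0.129  -0.0005] 0.1867 psi 8.5 t 16.45 gap mm 37.2 F 13.3 W [-6.3  4.1 13.1]
jaw -23.2 -13.2 10.25
stone -28.0 97.5 111.25
pad -45.2 105.8 22.0
```

View pics/c13.png

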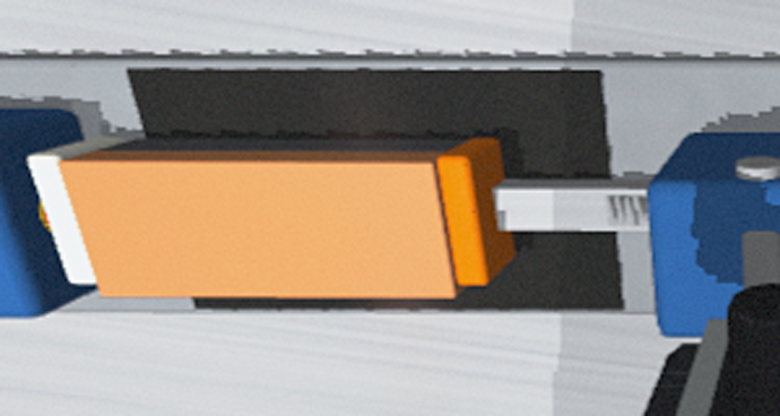

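The crop shows the stone gripped between jaw and pad, with the yellow nearly gone at (43,213). The pad is in about 3.3 mm. I'll add a touch more and check that it holds.

>>> carry_out:
  increments:
    - {"travel": [0, 0.1, 0], "turn": 0, "hand": 3.6}
    - {"travel": [0, 0, 0], "turn": 0, "hand": 3.6}
    - {"travel": [0, 0, 0], "turn": 0, "hand": 3.6}
    - {"travel": [0, 0, 0], "turn": 0, "hand": 3.6}
    - {"travel": [0, 0, 0], "turn": 0, "hand": 3.6}
    - {"travel": [0, 0, 0], "turn": 0, "hand": 3.6}

```text
time: 17.1
tcp_pos: [0.6209, -0.143, 0.1868]
tcp_rot: [0.997, 0.074, 0.0, -0.001]
wrist_force: [-7.0, 5.6, 15.5]
finger_gap: 0.427
finger_force: 13.6
```

Run:
```python
from h import *
look("w14")
```

```text
tcp clamp [-0.1296 -0.0005] 0.1868 psi 8.5 t 17.1 gap mm 36.5 F 13.6 W [-7.   5.6 15.5]
jaw -23.0 -12.7 10.5
stone -27.7 97.8 111.0
pad -44.7 106.3 22.25
```

The pad is pressed in about 3.6 mm and holding steady, so I'm handing the job in.

```bash
python3 -c "
from workcell import robot
print(robot.sign_off())"
```

```text
the job is handed in; nothing more can be done
None
```

I handed the job in with the stone flat on the bed and gripped, the pad pressed in about 3.6 mm of its 8 mm by camera estimate, and the fingers still squeezing the trigger at about 13.6 N; no verdict came back.

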